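Set the boot dryer timer to three

ROBOT

A 6-joint arm with a two-finger parallel gripper is mounted at the origin on the work surface. World frame = base frame: x ahead of the robot, y to its left, z up, the work surface at z = 0. Lengths are in m, angles in rad, forces in N, time in s.
With the tool pointing down it reaches from about 0.275 to 0.85 m from the base axis. Payload 19 kg.
Tool frame: the origin (TCP) lies at the very end of the fingers, on their centre line; the grasp point (between the pads) lies 19 mm behind it; z points along the fingers, y is the line along which they close (so a half turn about z gives the same grasp; the last joint's range is limited). The gripper opens to 85 mm and grips with 20 to 120 N. Pads are 22 mm wide; open, the fingers measure 114 mm over their backs; the gripper's body (76 mm by 85 mm) begins 54 mm behind the grasp point. The pads swing forward as they close: fully open they stand 13 mm farther back than shut.
Start: joints at [1.063, 0.15, 1.437, -0, 1.554, -0.134], TCP at [0.21, 0.535, 0.231] pointing down, gripper open.
Joint ranges: [-2.8, 2.8], [-0.68, 2.1], [0.12, 2.68], [-1.39, 4.53], [0.16, 2.79], [-2.81, 2.81]. Speed limits (rad/s): [1.89, 1.89, 2.22, 3.01, 3.01, 3.01].

INTERFACE

Orientations are given as a rotation vector (axis times angle).
In Python, from cell import r gives the robot as it stands. The module is installed in compiled form; this text tells all that it offers.
- The arm moves only by the tool servo_tool, never from a script. Its argument "steps" is a list of rows, each a list of 3 entries, a list of its own where there are three numbers: the shift along the tool's x, y, z in mm, then the turn, a rotation vector about the tool's x, y, z in rad, then the opening, from -1 (shut) to 1 (fully open). In form: [[[dx, dy, dz], [wx, wy, wz], fingers], ...]. A call has 1 to 10 rows; each row shifts and turns the commanded pose from where the row before left it, along the tool's axes as they then stand; what a row does not reach is not made up. A row lasts 1/8 s, in which the tool goes at most 62.5 mm and 10.7 degrees, less where a joint would pass 70% of its speed; a pose out of reach is approached as far as the arm can. A call is refused whole if a number of a shift passes 62.5 or a number of a turn 0.188, either way. A call with a gripper value outside its range is refused whole. The fingers move at their own pace and stop on an object; the grip force is fixed at half the most. Time passes only in rows, so rows that do not move let the fingers close. It gives the time, the measured TCP pose, the force, the opening and the grip force at its end, in the units of the state.
- r.observe(): the state, without advancing time (a new reading comes with each control period).
- r.snapshot(name): name is "scene" or "top" or "wrist"; returns a dict with "pixels" (400x640x3 uint8, red, green, blue), "fx", "fy", "cx", "cy" (pixels), "eye" and "orientation" of the camera in the world. Camera axes: x right, y up, looking along -z (the intrinsics and any distortion apply to the point x, -y, -z); pixel columns grow to the right and rows downward; lengths in m; the calibration is good to about 2 mm. A picture is of the moment at which its call begins. There is no depth.
- r.sign_off(): hands the job in; it is judged then, once.
The state is a dict: "t": time; "joint_pos": joint angles; "joint_vel": joint speeds; "joint_efforts": joint torques, N m; "tool_pos": TCP position; "orientation": TCP orientation; "ft_force": force on the tool from outside, world axes, zero at the start; "ft_torque": the same for the moment, N m; "grip_width": opening from 0.0 (shut) to 1.0 (fully open); "grip_force": force on a finger pad.
Only numpy, scipy, OpenCV 4.12 (cv2) and the standard library are available. Lean on these libraries where they do the work, as an engineer would, in place of code of your own. Each camera call takes 0.05 s, during which the arm holds its last target. There are 200 camera calls.

TASK

Set the boot dryer's timer, the dial with the red grip, to three hours: turn it clockwise three clicks from off, one click per hour, so that its white pointer rests at the brass stud, then let go. Leave the black fan dial as it is set and do not push or knock over the clay jar.

Things in the scene. Friction and masses are not known exactly. Their poses are not given: they have to be found in the camera images.
- timer_grip (a point): On the turning axis of the timer dial, 88 mm above the shelf: 12 mm below the top of its red bar grip (60 long, 20 thick, 36 mm tall), 24 mm above the steel disc (68 mm across) under it. Turns with the dial: x along the bar to its pointer end (white line), y across the 20 mm, z up. Pinch the bar's long sides from above. Grey box below: 120 x 120 mm, top at 55 mm, left or right of the fan's box.
- timer (a joint): Timer angle in rad, growing clockwise from above. Sprung click stop every 24 deg: off = 0 (white stud), 1 = 0.419, 2 = 0.838, 3 = 1.257 (larger brass stud), 4 = 1.676, 5 = 2.094 (last); studs 45 mm from the axis, the others dark. Starts at off (within 0.1 rad, dropping home in the first half second). Let go well short of or past a click it drops into the nearer one; turning takes under 0.1 N m.
- fan (a joint): Angle of the fan dial, of the same build on a box of its own but with a black grip and no brass stud; clockwise positive from above. It stands at its first click, 0.419 rad, and must stay there.
- jar_center (a point): Closed clay jar, 96 mm across and 110 mm tall, standing loose at the left of the work; this point is on its axis half-way up, z up along the axis. A bystander.
Not all that is in view belongs to the job. Leave any blue or brown look-alike of the part that bears timer_grip alone. What is shaped like the part that bears fan but brown is not meant.

How it is judged:
By the outcome, as a careful person would: the job done as asked, in the order asked, and still so for the second after the job is handed in, with the robot touching nothing.
It also fails if it takes over 35 s, if anything falls off the work surface, if the arm or the gripper's body presses on something with over 40 N, if the wrist force passes 120 N, or if a joint passes its speed limit or range.

## Working session

There is one attempt and no reset: what is moved stays moved. The work goes in short steps, Python scripts to look and compute and a tool call to move; the robot and the scene stay as the last step left them, time stands still between calls to the robot, and variables do not carry over. Pictures are saved under pics/ and viewed, at most 10 in all, crops included, and the job is handed in when it is done.

Besides the shell and the picture viewer there is one more tool, called after ">>>" as name(argument=value, ...) on one line, values as JSON. servo_tool: Moves the arm, as the interface text tells. Its arguments: {"type":"object","properties":{"steps":{"type":"array"}},"required":["steps"]}

```bash
mkdir -p pics
cat > h.py <<'E'
import numpy as np, cv2
from scipy.spatial.transform import Rotation as R
from cell import r
def rot(o):
    o=np.array(o,float)
    return o if o.shape==(3,3) else (R.from_quat(o).as_matrix() if o.size==4 else R.from_rotvec(o).as_matrix())
def ray(s,u,v):
    d=np.array([(u-s["cx"])/s["fx"],-(v-s["cy"])/s["fy"],-1.])
    return np.array(s["eye"]),rot(s["orientation"])@d
def onplane(s,u,v,z):
    e,d=ray(s,u,v); return e+d*(z-e[2])/d[2]
def proj(s,p):
    c=rot(s["orientation"]).T@(np.array(p)-s["eye"]); return s["cx"]+s["fx"]*c[0]/-c[2], s["cy"]-s["fy"]*c[1]/-c[2]
def save(s,n): cv2.imwrite(f"pics/{n}.png",s["pixels"][:,:,::-1])
E
python3 - <<'E'
from h import *
a=r.snapshot("scene");b=r.snapshot("top")
print({k:v for k,v in b.items() if k!="pixels"},a.keys())
im=np.hstack([a["pixels"],b["pixels"]])
save(a,"scene0");save(b,"top0");print(r.observe())
E
```

```text
{'fx': 364.1437046517809, 'fy': 364.1437046517809, 'cx': 319.392134099379, 'cy': 196.531079467506, 'eye': array([0.27649335, 0.0196869 , 1.17101626]), 'orientation': array([ 0.12904263, -0.16213849, -1.55930192])} dict_keys(['pixels', 'fx', 'fy', 'cx', 'cy', 'eye', 'orientation'])
{'t': 0.1, 'joint_pos': array([ 1.06296116e+00,  1.50928735e-01,  1.43794587e+00,  1.72131256e-05,
        1.55381250e+00, -1.33964461e-01]), 'joint_vel': array([ 0.00130331, -0.00112004, -0.00105371,  0.00151298, -0.00096278,
       -0.0010586 ]), 'joint_efforts': array([ 4.53239671e-03, -7.14377332e+01, -5.71788526e+01, -2.40710197e-04,
        7.19347765e-03,  1.19705910e-04]), 'tool_pos': array([0.20988798, 0.53508658, 0.23075048]), 'orientation': array([-5.83793522e-01, -3.08650537e+00,  1.62267616e-03]), 'ft_force': array([-0.12932074,  0.46023476, -0.20097772]), 'ft_torque': array([-0.02783288,  0.0118181 ,  0.0045696 ]), 'grip_force': 0.0, 'grip_width': 0.9996852801614774}
```

View pics/top0.png

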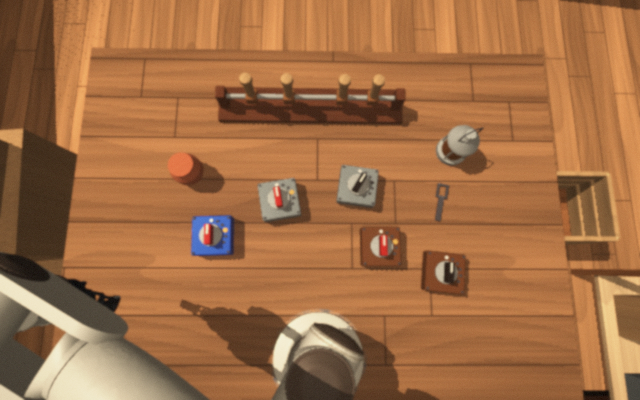

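View pics/scene0.png

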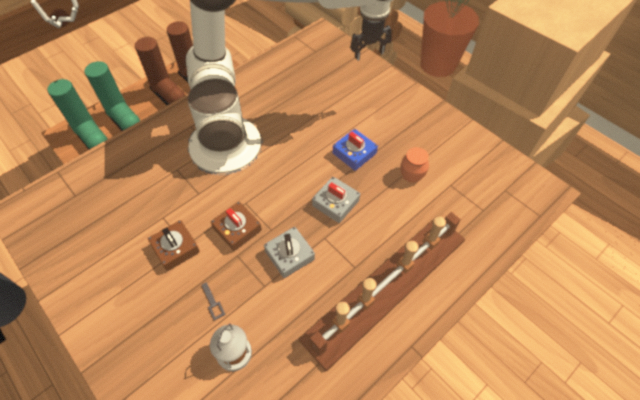

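Three red-grip dials appear in the top view: blue box (212,235), grey box (279,199) and brown box (380,246). The grey one fits, since it sits beside the grey fan box with the black grip (358,187). The jar is at (185,168). I'll confirm with a crop and measure.

```bash
cat > m.py <<'E'
from h import *
def redblob(s,c,w=30):
    p=s["pixels"];hsv=cv2.cvtColor(p,cv2.COLOR_RGB2HSV)
    m=(((hsv[...,0]<6)|(hsv[...,0]>172))&(hsv[...,1]>170)&(hsv[...,2]>90)).astype(np.uint8)
    k=np.zeros_like(m);u,v=c;k[v-w:v+w,u-w:u+w]=1
    m=m*k
    n,l,st,ce=cv2.connectedComponentsWithStats(m)
    i=1+np.argmax(st[1:,4]);return (l==i).astype(np.uint8),ce[i],st[i]
def tri(s1,p1,s2,p2):
    e1,d1=ray(s1,*p1);e2,d2=ray(s2,*p2)
    t=np.linalg.lstsq(np.c_[d1,-d2],e2-e1,rcond=None)[0]
    a=e1+t[0]*d1;b=e2+t[1]*d2;return (a+b)/2,np.linalg.norm(a-b)
E
python3 - <<'E'
from m import *
a=r.snapshot("scene");b=r.snapshot("top")
ma,ca,sa=redblob(a,(336,190),18);mb,cb,sb=redblob(b,(279,197),18)
print(ca,sa,cb,sb,tri(a,ca,b,cb))
print(onplane(b,*cb,.085),onplane(a,*ca,.085))
for n,uv in dict(fan=(358,182),jar=(184,166)).items(): print(n,onplane(b,*uv,.1))
A=cv2.resize(a["pixels"][160:230,290:380],(540,420),interpolation=2)
B=cv2.resize(b["pixels"][165:235,150:390],None,fx=3.3,fy=3.3,interpolation=2)
A2=cv2.resize(b["pixels"][170:230,240:320],(560,420),interpolation=2)
im=np.hstack([A[:,70:470],A2[:,80:480]]);cv2.imwrite("pics/crop1.png",im[:,:,::-1])
E
```

```text
[334.28846154 188.98076923] [330 184  12  12  52] [278.63793103 199.93103448] [276 190   6  17  58] (array([0.47058722, 0.12227279, 0.08191785]), np.float64(0.003875905007308984))
[0.46898079 0.12033071 0.085     ] [0.47290465 0.12253226 0.085     ]
fan [ 0.5233707  -0.11904392  0.1       ]
jar [0.56786295 0.40634998 0.1       ]
```

View pics/crop1.png

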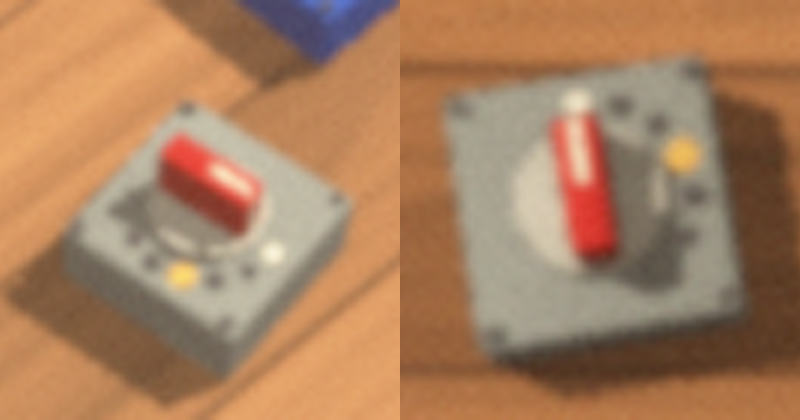

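The crop confirms it: a grey box with a red grip, the white pointer at the white stud (crop px 577,100) and the brass stud (682,153) three studs clockwise. Next I work out the move to a pose above it.

```bash
cat > plan.py <<'E'
from m import *
def plan(target,phi):
    o=r.observe();T=rot(o["orientation"]);p=np.array(o["tool_pos"])
    print("t",o["t"],"tcp",p.round(4),"q",o["joint_pos"].round(3),"F",o["ft_force"].round(1))
    print("tool-frame delta mm",(T.T@(np.array(target)-p)*1000).round(1))
    yaw=np.arctan2(T[1,0],T[0,0]);print("tool x yaw",yaw,"tilt",T[:,2].round(4))
    for k in (0,np.pi):
        d=(phi+k-yaw+np.pi)%(2*np.pi)-np.pi; print("wz to align",-d)   # tool z is down
E
python3 - <<'E'
from plan import *
b=r.snapshot("top")
w=onplane(b,276.7,184.3,.057);g=onplane(b,291.7,191.9,.057)
c=np.array([.470,.1215])
for n,q in(("w",w),("b",g)): d=q[:2]-c;print(n,q,np.linalg.norm(d),np.degrees(np.arctan2(d[1],d[0])))
plan([.47,.1215,.20],np.arctan2(*(w[:2]-c)[::-1]))
E
```

```text
w [0.52349835 0.13021505 0.057     ] 0.05420355384464799 9.252390457303225
b [0.49969333 0.0829585  0.057     ] 0.04865327703500472 -52.388447030966205
t 0.25 tcp [0.2099 0.5352 0.231 ] q [ 1.063  0.151  1.438 -0.     1.554 -0.134] F [-0.5  0.3  0. ]
tool-frame delta mm [-393.2 -290.1   31.1]
tool x yaw 2.7677851207398527 tilt [-3.e-04 -5.e-04 -1.e+00]
wz to align 2.6063004435798076
wz to align -0.5352922100099855
```

>>> servo_tool(steps=[[[-40,-29,2],[0,0,0],1],[[-40,-29,2],[0,0,0],1],[[-40,-29,2],[0,0,0],1],[[-40,-29,2],[0,0,0],1],[[-40,-29,2],[0,0,0],1],[[-40,-29,2],[0,0,0],1],[[-40,-29,2],[0,0,0],1],[[-40,-29,2],[0,0,0],1],[[-40,-29,2],[0,0,0],1],[[-40,-26,2],[0,0,0],1]])

```text
t: 1.5
tool_pos: [0.4782, 0.1204, 0.2113]
orientation: [0.584, 3.087, 0.0]
ft_force: [0.7, -0.0, -0.0]
grip_width: 1.0
grip_force: 0.0
```

>>> servo_tool(steps=[[[0,0,0],[0,0,-0.18],1],[[0,0,0],[0,0,-0.18],1],[[0,0,0],[0,0,-0.175],1],[[0,0,0],[0,0,0],1],[[0,0,0],[0,0,0],1]])

```text
t: 2.12
tool_pos: [0.4775, 0.1221, 0.2113]
orientation: [0.247, -3.132, 0.0]
ft_force: [-0.4, -0.7, 0.2]
grip_width: 1.005
grip_force: 0.0
```

Run:
```python
from plan import *
plan([.478,.1225,.20],np.radians(9.2))
s=r.snapshot("wrist");save(s,"wrist1");print(s["eye"],rot(s["orientation"])[:,2], proj(s,(.478,.1225,.1)))
```

```text
t 2.125 tcp [0.4775 0.1221 0.2113] q [ 0.094 -0.014  1.653 -0.     1.503 -1.634] F [-0.4 -0.7  0.2]
tool-frame delta mm [-0.5  0.4 11.3]
tool x yaw -2.9844902204023978 tilt [-1.e-04 -1.e-04 -1.e+00]
wz to align 3.1381247955937104
wz to align -0.0034678579960818467
[0.39908815 0.10933338 0.35418957] [-0.31042751 -0.04933458  0.949316  ] (np.float64(320.9746430712289), np.float64(190.92873664620632))
```

View pics/wrist1.png

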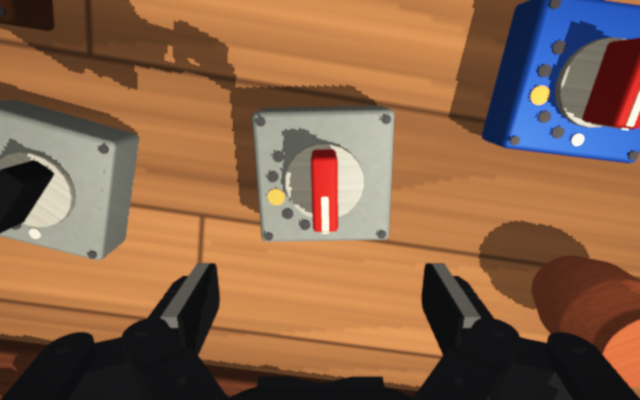

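The wrist view shows the red bar upright at about (325,190), with its white pointer end at the bottom, between the open fingers. The neighbouring objects are clear. I'll measure the bar top from its outline.

Run:
```python
from plan import *
s=r.snapshot("wrist");p=s["pixels"].astype(int)
# top face: bright red + white line inside the bar
m=((p[...,0]>140)&(p[...,1]<90)).astype(np.uint8);m[:145]=0;m[240:]=0;m[:,:300]=0;m[:,350:]=0
c=np.concatenate(cv2.findContours(m,0,2)[0]);re=cv2.minAreaRect(c);bx=cv2.boxPoints(re)
print(re)
w=np.array([onplane(s,*q,.1) for q in bx]);print(w.round(4),np.linalg.norm(np.diff(w,axis=0),axis=1))
ctr=w.mean(0);e=w[1]-w[0] if np.linalg.norm(w[1]-w[0])>.04 else w[2]-w[1]
phi=np.arctan2(e[1],e[0]);print(ctr,np.degrees(phi))
plan([ctr[0],ctr[1],.074],phi)
```

```text
((324.2826232910156, 191.67318725585938), (76.97199249267578, 24.572738647460938), 89.02897644042969)
[[0.4509 0.1111 0.1   ]
 [0.4478 0.1287 0.1   ]
 [0.5076 0.1401 0.1   ]
 [0.5109 0.1212 0.1   ]] [0.01786755 0.06089228 0.01919597]
[0.47927349 0.12525179 0.1       ] 10.770252524644977
t 2.225 tcp [0.4775 0.1221 0.2113] q [ 0.094 -0.014  1.653 -0.     1.503 -1.635] F [ 0.4  0.8 -0.4]
tool-frame delta mm [ -2.2   2.9 137.3]
tool x yaw -2.983071844633506 tilt [-0.e+00 -1.e-04 -1.e+00]
wz to align 3.1121370947197935
wz to align -0.02945555886999962
```

>>> servo_tool(steps=[[[-2,2,25],[0,0,-0.02],1],[[0,0,30],[0,0,0],1],[[0,0,30],[0,0,0],1],[[0,0,25],[0,0,0],0.5],[[0,0,17],[0,0,0],0.2],[[0,0,10],[0,0,0],0],[[0,0,0],[0,0,0],0]])

```text
t: 3.1
tool_pos: [0.4792, 0.1243, 0.0741]
orientation: [0.284, -3.128, 0.0]
ft_force: [-0.7, -0.7, -0.8]
grip_width: 0.504
grip_force: 0.0
```

>>> servo_tool(steps=[[[0,0,0],[0,0,0],-0.3],[[0,0,0],[0,0,0],-0.6],[[0,0,0],[0,0,0],-1],[[0,0,0],[0,0,0],-1],[[0,0,0],[0,0,0],-1]])

```text
t: 3.72
tool_pos: [0.4795, 0.1252, 0.0754]
orientation: [-0.284, 3.127, 0.002]
ft_force: [-3.9, 9.2, 7.5]
grip_width: 0.22
grip_force: 58.9
```

>>> servo_tool(steps=[[[0,1,-1],[0,0,0],-1],[[0,0,0],[0,0,0.13],-1],[[0,0,0],[0,0,0.14],-1],[[0,0,0],[0,0,0.14],-1],[[0,0,0],[0,0,0.14],-1],[[0,0,0],[0,0,0.14],-1],[[0,0,0],[0,0,0.14],-1],[[0,0,0],[0,0,0.14],-1],[[0,0,0],[0,0,0.14],-1],[[0,0,0],[0,0,0.14],-1]])

```text
t: 4.97
tool_pos: [0.4796, 0.1263, 0.0756]
orientation: [1.606, 2.699, 0.004]
ft_force: [7.8, 12.6, -8.7]
grip_width: 0.217
grip_force: 60.1
```

>>> servo_tool(steps=[[[0,0,0],[0,0,0.007],-1],[[0,0,0],[0,0,0],-1],[[0,0,0],[0,0,0],-1]])

```text
t: 5.35
tool_pos: [0.4796, 0.1263, 0.0756]
orientation: [1.609, 2.698, 0.004]
ft_force: [7.1, 11.7, -8.4]
grip_width: 0.219
grip_force: 60.2
```

Run:
```python
from plan import *
o=r.observe();print(o["ft_force"],o["ft_torque"])
plan([.479,.1245,.2],np.radians(10)-1.257)
s=r.snapshot("wrist");save(s,"wrist2")
```

```text
[ 7.09335092 11.70286685 -8.35523839] [ 1.96554496 -1.02728362 -0.01210005]
t 5.35 tcp [0.4796 0.1263 0.0756] q [ 0.101  0.094  1.828  0.002  1.218 -0.395] F [ 7.1 11.7 -8.4]
tool-frame delta mm [  -1.2   -1.1 -124.5]
tool x yaw 2.065730500910579 tilt [ 0.0016  0.002  -1.    ]
wz to align -3.1349877314684402
wz to align 0.006604922121352885
```

View pics/wrist2.png

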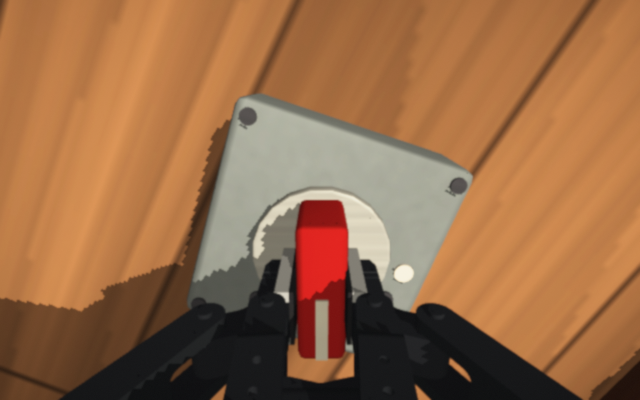

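The bar (322,280) has turned with the gripper by about 72°, and the white stud is now off to the right at (403,273). I'll let go and back straight up.

>>> servo_tool(steps=[[[0,0,0],[0,0,0],-0.3],[[0,0,0],[0,0,0],0.1],[[0,0,0],[0,0,0],0.4],[[0,0,0],[0,0,0],0.4],[[0,0,-15],[0,0,0],0.4],[[0,0,-30],[0,0,0],0.4],[[0,0,-40],[0,0,0],0.4],[[0,0,-40],[0,0,0],0.4],[[0,0,0],[0,0,0],0.4]])

```text
t: 6.52
tool_pos: [0.4802, 0.1254, 0.2042]
orientation: [1.607, 2.694, 0.005]
ft_force: [-0.0, -0.7, -1.1]
grip_width: 0.698
grip_force: 0.0
```

Run:
```python
from plan import *
s=r.snapshot("wrist");save(s,"wrist3");print(proj(s,(.479,.124,.1)),proj(s,(.479,.124,.057)))
```

```text
(np.float64(315.59277576013886), np.float64(194.61012539093755)) (np.float64(315.8629895781061), np.float64(178.8656632553576))
```

View pics/wrist3.png

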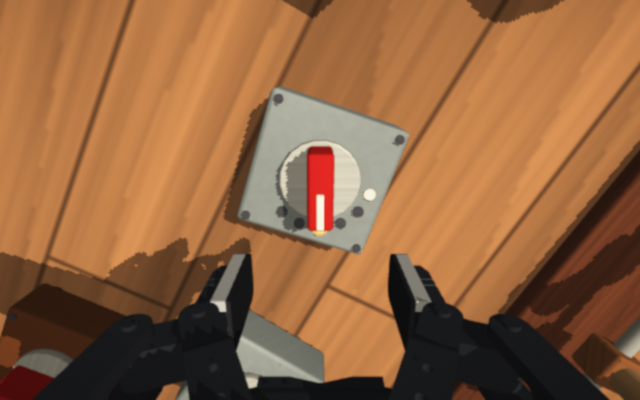

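The white pointer (320,215) now sits on the brass stud (320,233). There are two dark studs between it and the white stud (370,195), so it is three clicks clockwise. The fingers are clear, so I'll do a quick bystander check and hand in.

Run:
```python
from h import *
a=cv2.imread("pics/scene0.png").astype(int);s=r.snapshot("scene");b=s["pixels"][:,:,::-1].astype(int)
for n,(u,v) in dict(fan=(289,245),jar=(415,165)).items():
    print(n,np.abs(a-b)[v-15:v+15,u-15:u+15].mean())
print(r.sign_off())
```

```text
fan 2.4303703703703703
jar 2.1414814814814815
the job is handed in; nothing more can be done
None
```

The timer is set to three hours with its pointer at the brass stud and the gripper clear. The fan dial and jar look unchanged in the scene camera, and the job is handed in; sign-off returned no verdict.

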